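# Tare the bench balance through its guarded key well

## Robot

A 7-joint arm with a two-finger parallel gripper is mounted at the origin on the work surface. World frame = base frame: x ahead of the robot, y to its left, z up, the work surface at z = 0. Lengths are in m, angles in rad, forces in N, time in s.
With the tool pointing down it reaches from about 0.4 to 0.85 m from the base axis. Payload 6.9 kg.
Tool frame: the origin (TCP) lies midway between the tips of the shut fingers; the grasp point (between the pads) lies behind it (ctrl.pinch_z is the z of the grasp point in the tool frame, in m); z points along the fingers, y is the direction in which the jaws open and shut (so a half turn about z gives the same grasp; the last joint's range is limited). The gripper opens to 85 mm and grips with 20 to 120 N. Pads are 22 mm wide; open, the fingers measure 114 mm over their backs; the gripper's body (76 mm by 85 mm) begins 54 mm behind the grasp point. The pads swing forward as they close: fully open they stand 13 mm farther back than shut.
Start: joints at [-1.028, 0.507, -0.238, 1.5, 0.126, 1.149, -0.155], TCP at [0.264, 0.566, 0.231] pointing down, gripper open.
Joint ranges: [-3.08, 3.08], [-0.24, 2.05], [-1.43, 1.35], [0, 2.5], [-1.52, 4.66], [0.17, 1.96], [-2.89, 2.89]. Speed limits (rad/s): [2.39, 2.39, 3.14, 3.14, 3.14, 3.14, 3.14].

## Interface

Orientations are given as a unit quaternion [w, x, y, z].
In Python, from station import ctrl, get_state, vision, ticket, models gives the robot as it stands. Calls block until the motion is done:
- ctrl.movep(position, orientation): joint-space move of the TCP to a pose.
- ctrl.movel(position, frame=None, max_speed=0.15): straight line of the TCP; frame=None keeps the orientation; max_speed is the mean speed in m/s.
- ctrl.set_joints(angles): joint-space move.
- ctrl.ungrasp() and ctrl.close_gripper(force=None): open the fingers fully, or close them until they stop; force is the grip in N (None keeps the last).
- ctrl.pause(seconds).
- ctrl.ik(position, orientation): joint angles nearest the present ones, or None.
- get_state(): the state.
- vision.grab_frame(name): name is "scene" or "top" or "wrist"; returns (picture, depth): 480x640x3 uint8, blue, green, red; 480x640 float32, m along the optical axis (not along the pixel's ray), 0 where there is no reading.
- vision.camera_info(name): a dict with "mtx" (3x3 intrinsics, pixels), "R" (3x3) and "t" (3): a world point X has camera coordinates R X + t; the wrist camera has in their place "hand_eye" (4x4, takes a point from camera to tool coordinates, whose origin is the TCP and whose axes are the flange's). Camera axes: x right, y down, z forward; pixel columns grow to the right and rows downward; lengths in m; the calibration is good to about 2 mm. A picture is of the moment at which its call begins: read the wrist's pose just before it. camera_info takes no time and is no camera call.
A pose or a line that the arm cannot do raises ctrl.Unreachable and nothing moves.
- ticket.close_job(): hands the job in, once; it reports no verdict.
Trained networks look in the newest picture that a camera, given by its name, has taken for a name from the list of things; names that differ only in an ending like _2 or _b are one class to them, and where a whole thing is asked for, a point or a joint stands for the part that bears it (a point fixed in the world has none). Each returns a list of dicts, best first, with "p" (0 to 1); they miss things now and then, are a little off and sometimes report something else, mostly with a low value. They report only what shows in the picture. A call takes as long as a camera call. They do not tell look-alikes from the thing itself.
- models.recognise(camera, target): "point" ([column, row] in pixels, amid what is visible of it).
- models.masks_of(camera, target): "mask" (480x640 bool, what is visible of it) and "point" ([column, row] in pixels, amid what is visible of it).
The state is a dict: "time": time; "qpos": joint angles; "qd": joint speeds; "tau": joint torques, N m; "tcp_pos": TCP position; "eef_rot": TCP orientation; "contact_force": force on the tool from outside, world axes, zero at the start; "wrist_torque": the same for the moment, N m; "width": finger opening in m.
Only numpy, scipy, OpenCV 4.12 (cv2) and the standard library are available. Lean on these libraries where they do the work, as an engineer would, in place of code of your own. Each camera call takes 0.05 s, during which the arm holds its last target. There are 200 camera calls.

## Task

Tare the bench balance with the empty sample cup left standing on its pan: with a fingertip, push the sliding guard along its rails until the oblong well is fully uncovered, reach down into that well and press the sunken tare key fully down, keep it down for a full second and let it up, then push the guard fully closed again. Do not press the key in the round well, and leave the cup and everything else standing where it is.

Things in the scene. Friction and masses are not known exactly. Their poses are not given: they have to be found in the camera images.
- balance: White bench balance, fixed (cannot shift), turned up to 0.35 rad. Case 260 mm (x) by 310 mm (y); deck 60 mm above the table. Origin: centre of its underside. x points from the keys (robot's side) to the pan, y to its left seen from the robot, z up. In this frame (mm): tare well at (-75, 68) under the guard, round well at (-75, -118), pan at (60, 0).
- guard (a joint): Travel of the grey sliding guard, m: 0 = fully closed over the oblong well; grows as it slides to the balance's -y (right); 0.075 just clears the well; stop at 0.082. A flat block 54 mm (x) by 92 mm (y), top 14 mm above the deck. May start up to 0.03 open. About 1.5 N of friction; stays where left.
- guard_left_end (a point): Middle of the guard's +y (left) end face, 7 mm above the deck; moves with the guard. Push it towards -y to open. The deck beyond it is free (at least 35 mm). The guard runs between two fixed rails, each 6 mm wide and 14 mm tall, inner faces 56 mm apart, from y = -68 to 118 mm in the balance's frame.
- guard_right_end (a point): Middle of the guard's -y (right) end face, 7 mm above the deck; moves with the guard. Push it towards +y to close. With the guard fully open this face is 37 mm from the edge of the round well.
- tare_well (a point): Centre of the oblong well's mouth, at deck height (60 mm above the table). The well is 38 mm (balance's x) by 58 mm (y), 26 mm deep, with straight walls.
- tare_key (a joint): How far the tare key is pressed, m: 0 = up, 0.005 = fully down. Springs back when released; about 1 N starts it, about 5 N holds it fully down.
- tare_key_top (a point): Centre of the top of the tare key, a grey oblong key 24 mm (x) by 44 mm (y), moving with it. When up it is sunk 18 mm below the deck (42 mm above the table); it goes straight down 5 mm.
- round_key (a joint): How far the key in the open round well is pressed, m: 0 = up, 0.005 = fully down. The well is 42 mm wide and 26 mm deep, the key a 30 mm grey disc 18 mm below the deck. Not to be pressed.
- cup: Empty white plastic sample cup standing on the pan, 60 mm wide at the rim, 50 mm tall (rim about 120 mm above the table). Origin: centre of its underside. Must stay there.
- pan (a point): Centre of the top of the round steel weighing pan, 116 mm wide, 70 mm above the table.
- weight: Bystander: a 46 mm tall steel calibration weight, 26 mm wide, on one of the balance's two back corners. Origin: centre of its underside. To be left alone.
- vial: Bystander: a 45 mm tall brown glass vial with cap, 28 mm wide, on the other back corner. Origin: centre of its underside. To be left alone.
- tape: Bystander: a yellow tape-measure disc 60 mm wide and 20 mm tall, lying left of the balance. Origin: centre of its underside. To be left alone.
- jar: Bystander: a capped glass jar 60 mm wide and 75 mm tall, right of the balance. Origin: centre of its underside. To be left alone.
Not all that is in view belongs to the job. Leave any red look-alike of the cup alone.

How it is judged:
By the outcome, as a careful person would: the job done as asked, in the order asked, and still so for the second after the job is handed in, with the robot touching nothing.
It also fails if it takes over 54 s, if anything falls off the work surface, if the arm or the gripper's body presses on something with over 40 N, if the wrist force passes 120 N, or if a joint passes its speed limit or range.

## Working session

There is one attempt and no reset: what is moved stays moved. The work goes in short steps, each a Python script; the robot and the scene stay as the last script left them, time stands still between calls to the robot, and variables do not carry over. Pictures are saved under pics/ and viewed, about 8 in all and at most 12, crops included, and the job is handed in when it is done.

```bash
ls; mkdir -p pics
python3 - <<'E'
from station import ctrl,get_state,vision,models
import cv2,numpy as np
s=get_state();print(s['time'],s['tcp_pos'],s['eef_rot'],s['contact_force'],ctrl.pinch_z)
ims=[]
for c in ("top","scene"):
    im,d=vision.grab_frame(c);np.savez(f"pics/{c}.npz",im=im,d=d);cv2.imwrite(f"pics/{c}.png",im)
    for t in ("balance","guard","cup","tare_key","round_key","pan"):
        try:
            print(c,t,[(np.round(r['point']),round(r['p'],2)) for r in models.recognise(c,t)][:3])
        except Exception as e: print(c,t,e)
    i=vision.camera_info(c);print(np.round(i['mtx'],1).tolist(),np.round(i['R'],3).tolist(),np.round(i['t'],3))
E
```

```text
pics
0.0 [0.26424353 0.56584645 0.23043893] [-1.76551484e-04  2.16645022e-01  9.76250047e-01 -8.65084395e-04] [-0.4494544   0.16862756  0.35809434] -0.0187
top balance [(array([304., 269.]), 0.98), (array([438., 231.]), 0.58)]
top guard [(array([275., 295.]), 0.94), (array([302., 268.]), 0.74)]
top cup [(array([183., 218.]), 0.86), (array([309., 231.]), 0.85), (array([429., 168.]), 0.65)]
top tare_key []
top round_key [(array([365., 309.]), 0.57)]
top pan [(array([300., 268.]), 0.66)]
[[583.0, 0.0, 322.7], [0.0, 583.0, 237.1], [0.0, 0.0, 1.0]] [[-0.017, -1.0, 0.007], [-0.984, 0.015, -0.175], [0.175, -0.01, -0.985]] [0.03  0.608 1.04 ]
scene balance [(array([299., 249.]), 0.78)]
scene guard [(array([290., 197.]), 0.74)]
scene cup [(array([405., 192.]), 0.9), (array([397., 304.]), 0.9), (array([309., 384.]), 0.81)]
scene tare_key []
scene round_key [(array([293., 277.]), 0.75), (array([225., 253.]), 0.54)]
scene pan [(array([300., 248.]), 0.97)]
[[466.0, 0.0, 320.3], [0.0, 466.0, 234.7], [0.0, 0.0, 1.0]] [[0.834, 0.552, -0.016], [0.348, -0.547, -0.761], [-0.429, 0.629, -0.648]] [-0.526 -0.135  1.084]
```

View pics/top.png

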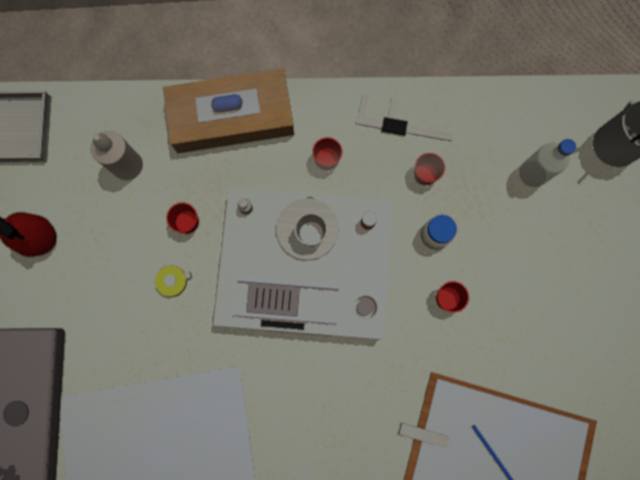

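The top view shows the balance in the middle. The white cup is on the pan at (310,231), the guard at (273,299), and the round well at (366,306). The red cups are look-alikes standing off the balance. Next I fit the balance pose.

```bash
cat > h.py <<'E'
from station import ctrl,get_state,vision,models,ticket
import cv2,numpy as np
from scipy.spatial.transform import Rotation as Rn
def world(cam,d):
    i=vision.camera_info(cam);K=i['mtx'];v,u=np.mgrid[:480,:640]
    P=np.stack([(u-K[0,2])/K[0,0]*d,(v-K[1,2])/K[1,1]*d,d],-1)
    return (P-np.array(i['t']))@np.array(i['R'])
def ray(cam,px,z):
    i=vision.camera_info(cam);K=np.array(i['mtx']);R=np.array(i['R']);t=np.array(i['t'])
    c=-R.T@t;r=R.T@np.linalg.inv(K)@np.array([px[0],px[1],1.]);return c+r*(z-c[2])/r[2]
def proj(cam,X):
    i=vision.camera_info(cam);p=(np.atleast_2d(X)@np.array(i['R']).T+np.array(i['t']))@np.array(i['mtx']).T
    return p[:,:2]/p[:,2:]
def bal2w(pose,p):  # pose x,y,yaw
    p=np.atleast_2d(p).astype(float);c,s=np.cos(pose[2]),np.sin(pose[2])
    return np.c_[pose[0]+c*p[:,0]-s*p[:,1],pose[1]+s*p[:,0]+c*p[:,1],p[:,2]]
E
python3 - <<'E'
from h import *
d=np.load('pics/top.npz');im,d=d['im'],d['d'];W=world('top',d)
reg=np.zeros((480,640),bool);reg[180:350,200:410]=1
m=(reg&(W[...,2]>.045)&(W[...,2]<.2)&(d>0))
n,l,st,_=cv2.connectedComponentsWithStats(m.astype(np.uint8));k=1+st[1:,4].argmax();m=l==k
deck=m&(W[...,2]<.066);print(np.median(W[deck][:,2]),deck.sum())
# rectangle in world xy (undo perspective at 1 mm)
pts=(W[m][:,:2]*1000).astype(np.float32);r=cv2.minAreaRect(pts);print("rect mm",r)
g=m&(W[...,2]>.069)&(W[...,2]<.079);
vision.grab_frame('top')
for t in('balance','guard','round_key','pan','cup','jar','tape'):
    for q in models.masks_of('top',t)[:2]:
        z={'balance':.06,'guard':.074,'round_key':.042,'pan':.07,'cup':.12,'jar':.075,'tape':.02}[t]
        px=np.argwhere(q['mask'])[:,::-1]
        w=np.array([ray('top',p,z)[:2] for p in px])*1000
        print(t,round(q['p'],2),np.round(q['point']),cv2.minAreaRect(w.astype(np.float32)))
E
```

```text
0.060635149758198004 17193
rect mm ((562.2962036132812, 55.001731872558594), (310.5760192871094, 262.5348815917969), 84.3511962890625)Traceback (most recent call last):
  File "<stdin>", line 15, in <module>
  File "h.py", line 9, in ray
    i=vision.camera_info(cam);K=np.array(i['mtx']);R=np.array(i['R']);t=np.array(i['t'])
ValueError: time passes only in moves, steps and waits
```

```bash
sed -i 's/^def world/import functools\nvision_info=functools.lru_cache(None)(vision.camera_info)\ndef world/; s/vision\.camera_info(cam)/vision_info(cam)/' h.py
python3 - <<'E'
from h import *
pose=np.array([.5623,.0550,np.deg2rad(-5.65)])
for cam,box in(('top',(200,400,180,350)),):
    im,_=vision.grab_frame(cam)
    for q in models.masks_of(cam,'guard')[:2]:
        px=np.argwhere(q['mask'])[:,::-1];w=np.array([ray(cam,p,.074) for p in px]);w=w[:,:2]-pose[:2]
        c,s=np.cos(pose[2]),np.sin(pose[2]);b=w@np.array([[c,-s],[s,c]])*1000
        print(q['p'],cv2.minAreaRect(b.astype(np.float32)),b.min(0),b.max(0))
    x0,x1,y0,y1=box;S=4;big=cv2.resize(im[y0:y1,x0:x1],None,fx=S,fy=S,interpolation=cv2.INTER_CUBIC);big=cv2.convertScaleAbs(big,alpha=1.3)
    def poly(P,col):
        p=(proj(cam,bal2w(pose,np.array(P)/1000))-[x0,y0]+.5)*S
        cv2.polylines(big,[p.astype(np.int32)],True,col,1)
    rect=lambda cx,cy,a,b,z:[(cx+i*a/2,cy+j*b/2,z) for i,j in((1,1),(1,-1),(-1,-1),(-1,1))]
    circ=lambda cx,cy,r,z:[(cx+r*np.cos(t),cy+r*np.sin(t),z) for t in np.linspace(0,6.28,40)]
    poly(rect(0,0,260,310,60),(0,0,255));poly(circ(60,0,58,70),(0,0,255));poly(circ(-75,-118,21,60),(0,0,255))
    poly(rect(-75,25,56,186,74),(0,200,0));poly(rect(-75,68,54,92,74),(255,0,0))
    cv2.imwrite('pics/ov.png',big)
E
```

```text
0.7 ((-74.38264465332031, 49.58987808227539), (55.78236389160156, 93.65628814697266), 0.15802179276943207) [-102.3602791     2.72189318] [-46.52315636  96.41691621]
```

View pics/ov.png

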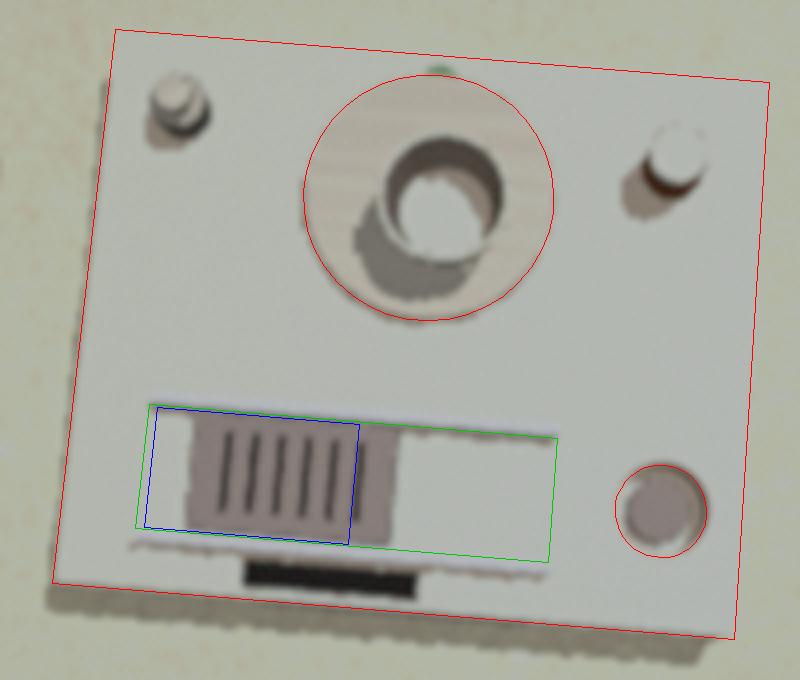

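The fit matches the case, pan and round well. The guard is about 18 mm open, with its left end near y=+96 mm in the balance frame. Now I approach the left end and push.

```bash
cat >> h.py <<'E'
POSE=np.array([.5623,.0550,np.deg2rad(-5.65)])
a=(np.pi+POSE[2])/2;Q=[0,np.cos(a),np.sin(a),0]
ey=np.array([-np.sin(POSE[2]),np.cos(POSE[2]),0])
B=lambda x,y,z:bal2w(POSE,[x/1e3,y/1e3,z/1e3])[0]
def st():
    s=get_state();w=np.array(s['tcp_pos'])-[*POSE[:2],0];c,n=np.cos(POSE[2]),np.sin(POSE[2])
    return s['time'],np.round(1e3*np.array([c*w[0]+n*w[1],-n*w[0]+c*w[1],w[2]]),1),np.array(s['contact_force'])
E
python3 - <<'E'
from h import *
ctrl.close_gripper(); 
ctrl.movep(B(-75,130,160),Q); print(st(),get_state()['width'])
ctrl.movel(B(-75,130,85),max_speed=.12)
ctrl.movel(B(-75,130,66),max_speed=.05)
ctrl.pause(.2);t,p,f0=st();print(t,p,f0)
np.save('f0.npy',f0)
im,_=vision.grab_frame('wrist');cv2.imwrite('pics/w1.png',im)
for y in range(122,92,-4):
    ctrl.movel(B(-75,y,66),max_speed=.04);t,p,f=st();print(round(t,2),p,np.round(f-f0,1),round((f-f0)@ey,2))
E
```

```text
(3.3083, array([-75.3, 131.4, 160.2]), array([-0.19479871,  0.70716157,  0.05768229])) 2.182150010929754e-05
4.8167 [-74.8 130.1  66.2] [ 0.47146732  0.85806445 -0.01303191]
5.22 [-74.9 121.5  66. ] [-0.4 -0.9  0.8] -0.92
5.47 [-75.  117.7  66. ] [-0.9 -0.6 -0.3] -0.66
5.72 [-75.  113.6  66. ] [-1.1 -1.2 -0.6] -1.31
5.97 [-75.  109.6  66. ] [ 0.2 -0.8  0.3] -0.73
6.22 [-75.  105.7  66. ] [-0.4 -1.1 -1. ] -1.16
6.47 [-75.  101.7  66. ] [-0.4 -0.4 -0.1] -0.49
6.72 [-75.   97.5  66. ] [-0.4 -1.2 -0.6] -1.24
6.97 [-75.   93.5  66. ] [ 0.1 -0.9  0.3] -0.85
```

View pics/w1.png

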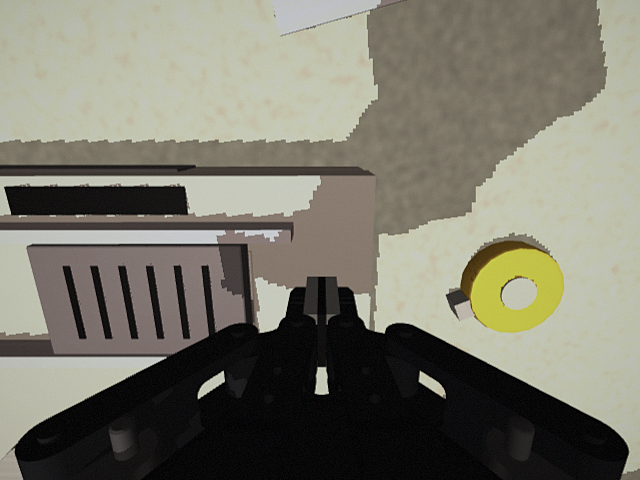

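The wrist view shows the fingertips at (325,295), between the lines of the rails. The guard's left end is at about (252,290), and the fingers are thin. I'll look again now.

Run:
```python
from h import *
im,_=vision.grab_frame('wrist');cv2.imwrite('pics/w2.png',im[130:430,:420])
```

```text
(no output)
```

View pics/w2.png

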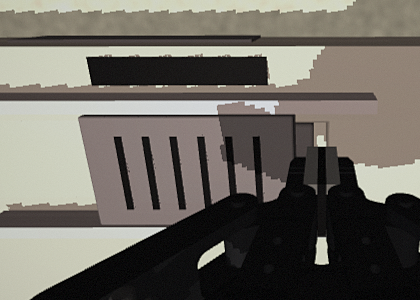

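The guard is moving: its left end, at crop column 297, is against the finger, and the rim of the well shows at (322,130). I'll push on to the stop and watch the force.

Run:
```python
from h import *
f0=np.load('f0.npy')
ctrl.movel(B(-75,56,66),max_speed=.05)
for y in np.arange(54,36,-1.5):
    ctrl.movel(B(-75,y,66),max_speed=.03);F=[]
    for _ in range(3): ctrl.pause(.03);t,p,f=st();F.append((f-f0)@ey)
    print(round(t,2),p,np.round(np.mean(F),2))
    if np.mean(F)>6: break
im,_=vision.grab_frame('wrist');cv2.imwrite('pics/w3.png',im[130:430,:500])
```

```text
8.28 [-75.   54.1  66. ] -1.17
8.62 [-75.   52.6  66. ] 0.02
8.97 [-75.   50.9  66. ] -0.19
9.32 [-75.   49.3  66. ] 0.32
9.68 [-75.   47.9  66. ] -0.66
10.03 [-75.   46.4  66. ] 0.03
10.38 [-75.   44.9  66. ] 0.17
10.72 [-75.   43.4  66. ] 0.05
11.07 [-75.   42.8  66. ] 4.26
11.43 [-74.9  42.6  66.1] 7.99
```

View pics/w3.png

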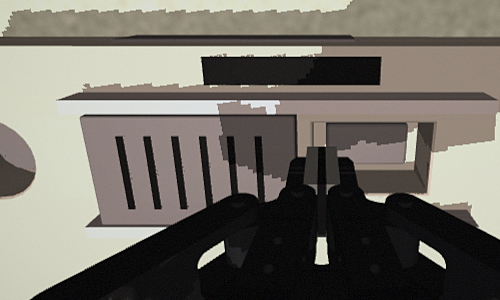

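Stop reached at TCP y=42.8 with force rising to 8 N, and the view shows the well fully uncovered (mouth at (312–430,120–193)). Now I press the key.

Run:
```python
from h import *
ctrl.movel(B(-75,50,66),max_speed=.06)
ctrl.movel(B(-75,50,80),max_speed=.1)
ctrl.movel(B(-75,68,80),max_speed=.1)
im,_=vision.grab_frame('wrist');cv2.imwrite('pics/w4.png',im[130:430,:500])
ctrl.pause(.2);t,p,f0=st();print(t,p,f0);ok=1
for z in (62,56,50,45):
    ctrl.movel(B(-75,68,z),max_speed=.06);ctrl.pause(.05);t,p,f=st();print(round(t,2),p,np.round(f-f0,1))
    if abs(f-f0).max()>5: ok=0;break
if ok:
  for z in np.arange(43,32,-1.):
    ctrl.movel(B(-75,68,z),max_speed=.03);F=[]
    for _ in range(3): ctrl.pause(.03);t,p,f=st();F.append(f-f0)
    F=np.mean(F,0);print(round(t,2),p,np.round(F,1))
    if F[2]>14: break
  ctrl.pause(1.4);t,p,f=st();print(round(t,2),p,np.round(f-f0,1))
  ctrl.movel(B(-75,68,50),max_speed=.06)
  ctrl.movel(B(-75,68,100),max_speed=.12);print(st())
```

```text
12.6583 [-75.   67.5  79.9] [0.61862976 0.5728837  0.20113878]
13.16 [-75.1  68.   61.8] [-0.2 -0.5  0.4]
13.46 [-75.1  68.   55.9] [-0.9 -0.9  0. ]
13.76 [-75.1  67.9  49.8] [-0.3 -0.3  0.5]
14.06 [-75.1  67.9  44.8] [-0.2 -1.2 -1.3]
14.41 [-75.  68.  43.] [-0.2 -0.3 -0.4]
14.76 [-74.9  68.1  42.1] [-0.5 -0.3  0.7]
15.11 [-74.9  68.1  41.1] [ 0.2 -0.8  1.2]
15.46 [-74.9  68.   40.1] [ 0.5 -0.7  2.1]
15.81 [-74.9  68.1  39. ] [ 0.2 -0.8  3. ]
16.16 [-74.9  68.   38. ] [ 0.6 -0.4  4. ]
16.51 [-74.9  68.   37.1] [ 0.1 -0.6  5.5]
16.86 [-74.8  68.   36.8] [-2.1 -1.2 13.8]
17.21 [-74.8  68.1  36.6] [-4.4 -1.8 23.7]
18.61 [-74.8  68.1  36.5] [-3.8 -2.1 23.2]
(19.575, array([-75.3,  67.8,  99.5]), array([-0.7872626 ,  0.75917079, -0.56470782]))
```

The force profile shows the key bottomed at z≈37 mm and stayed down at about 23 N for over 1.5 s. Now I close the guard.

Run:
```python
from h import *
ctrl.movel(B(-75,-77,100),max_speed=.13)
ctrl.movel(B(-75,-77,66),max_speed=.07)
ctrl.pause(.2);t,p,f0=st();print(t,p,f0)
ctrl.movel(B(-75,-5,66),max_speed=.05);print(st())
for y in np.arange(-2,20,1.5):
    ctrl.movel(B(-75,y,66),max_speed=.03);F=[]
    for _ in range(3): ctrl.pause(.03);t,p,f=st();F.append((f-f0)@ey)
    print(round(t,2),p,np.round(np.mean(F),2))
    if np.mean(F)<-7: break
y=p[1]
ctrl.movel(B(-75,y-5,66),max_speed=.05)
ctrl.movel(B(-75,y-5,150),max_speed=.13)
ctrl.movep(np.array([.264,.5,.25]),Q);print(st())
im,_=vision.grab_frame('top');q=models.masks_of('top','guard')
px=np.argwhere(q[0]['mask'])[:,::-1];b=np.array([ray('top',p,.074) for p in px])[:,:2]-POSE[:2]
c,s=np.cos(POSE[2]),np.sin(POSE[2]);b=b@np.array([[c,-s],[s,c]])*1000
print(q[0]['p'],cv2.minAreaRect(b.astype(np.float32)))
cv2.imwrite('pics/end.png',cv2.resize(im[170:350,150:480],None,fx=2.4,fy=2.4))
```

```text
21.675 [-74.7 -77.   66.4] [-0.26836579  0.42217893  0.25109497]
(23.2667, array([-75.1,  -5. ,  65.9]), array([-0.35085481,  0.21297198, -0.72464943]))
23.62 [-75.1  -1.9  66. ] -0.63
23.97 [-75.   -0.5  66. ] -1.09
24.32 [-75.1   1.1  66. ] -2.03
24.67 [-75.    2.6  66. ] -0.92
25.02 [-75.    4.1  66. ] -1.13
25.37 [-75.    5.6  66. ] -1.18
25.72 [-75.    7.1  66. ] -1.11
26.07 [-75.    8.6  66. ] -0.98
26.42 [-75.    9.3  66. ] -5.16
26.77 [-75.1   9.5  65.9] -8.94
(29.6667, array([-339.2,  412.6,  249.6]), array([-0.62684616, -0.63054915, -0.19499682]))
0.66 ((-75.04462432861328, 67.38748168945312), (92.47254180908203, 54.34950637817383), 89.97006225585938)
```

View pics/end.png

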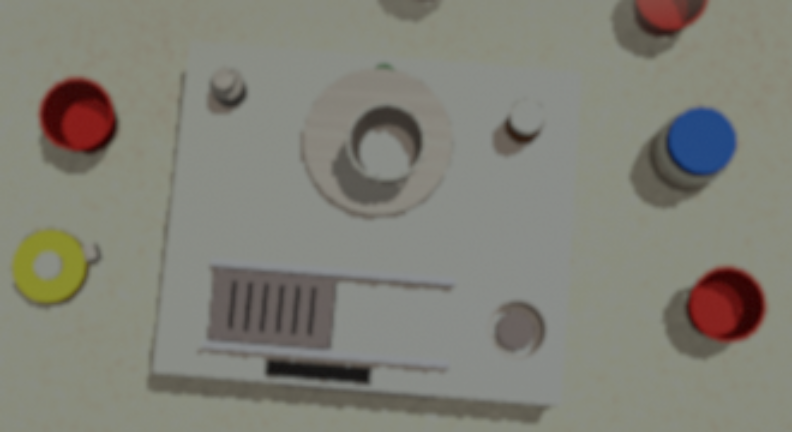

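The guard is at y=67.4 mm against a nominal 68 mm when closed, and it stopped hard with force rising to 9 N. The cup at (385,140), weight, vial, tape and jar are all where they started. I'm handing in the job.

```bash
python3 -c "
from h import *
print(ticket.close_job())"
```

```text
the job is handed in; nothing more can be done
None
```

The balance is tared and the job is handed in; the robot's clock read about 30 s of the 54 s allowed.

- **Guard opened:** I pushed it right until it reached its stop, where the force rose to 8 N. The wrist camera showed the oblong well fully uncovered.
- **Tare key:** it bottomed at z ≈ 37 mm and stayed down at about 23 N for over 1.5 s. I then let it up; I did not check by camera that it sprang back.
- **Guard closed:** I pushed it back to its end stop, where the force rose to 9 N. The last top picture puts its centre at y = 67.4 mm, against 68 mm when fully closed.
- **Everything else:** in that picture the cup, weight, vial, tape and jar look unmoved. The fingertip stayed above the deck near the round well, so the round key was not touched.

No check failed. The only difference is the 0.6 mm in the guard reading, which is within the camera's 2 mm calibration. The guard's 1.5 N of friction was close to the force noise, so I confirmed that it moved from pictures.

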